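# Clear broken crockery off the draining board and reset the rinse valve

## Robot

A 7-joint arm with a two-finger parallel gripper is mounted at the origin on the work surface. World frame = base frame: x ahead of the robot, y to its left, z up, the work surface at z = 0. Lengths are in mm, angles in rad, forces in N, time in s.
With the tool pointing down it reaches from about 425 to 950 mm from the base axis. Payload 16.7 kg.
Tool frame: the origin (TCP) lies on the centre line of the jaws, within the pads' length; the fingertips stand 11 mm ahead of it and the grasp point (between the pads) lies 8 mm behind it; z points along the fingers, y is the line along which they close (so a half turn about z gives the same grasp; the last joint's range is limited). The gripper opens to 94 mm and grips with 3 to 60 N. Pads are 16 mm wide; open, the fingers measure 119 mm over their backs; the gripper's body (75 mm by 177 mm) begins 78 mm behind the grasp point.
Start: joints at [-1.294, 0.426, 0.074, 1.606, -0.034, 1.111, -0.067], TCP at [279.422, 614.409, 216.467] pointing down, gripper open.
Joint ranges: [-2.85, 2.85], [-0.5, 2.14], [-1.23, 1.37], [0.21, 2.46], [-1.02, 4.16], [0.16, 2.05], [-2.73, 2.73]. Speed limits (rad/s): [1.89, 1.89, 2.39, 2.39, 3.01, 3.01, 3.01].

## Interface

Orientations are given as a 3x3 rotation matrix whose columns are the frame's x, y, z axes.
In Python, from workcell import bot gives the robot as it stands.
- The arm moves only by the shell command python3 steer.py 'ROWS' [OPENING] [FORCE]. ROWS is a JSON list of rows, 1 to 10 of them, each of 6 numbers: dx, dy, dz in mm, then a rotation vector rx, ry, rz in rad; each row is the pose to reach, as a shift and turn from the pose commanded when the command began, along the tool's axes at that moment; what a row does not reach only later rows make up. A row lasts 1/10 s, in which the tool goes at most 50 mm and 0.15 rad, less where a joint would pass 70% of its speed; a pose out of reach is approached as far as the arm can. OPENING is the finger opening in mm, set as the command begins (- or left out keeps the last). The fingers move at their own pace and stop on an object; FORCE is the grip in N (left out, the last holds). Time passes only in rows, so rows that do not move let the fingers close. It prints the time, the measured TCP pose, the force, the opening and the grip force at its end. Input that does not fit is refused with a message, and nothing moves.
- bot.read_state(): the state, without advancing time (a new reading comes with each control period).
- bot.camera(name): name is "scene" or "top"; returns the picture (384x512x3 uint8, red, green, blue); there is no depth.
- bot.get_calibration(name): a dict with "fovy" (degrees; the focal length in pixels is half the picture's height over the tangent of half this angle, whatever the lens; pixels are square), "cx", "cy" (the principal point, pixels), "cam_to_world" (4x4, takes a point from camera to world coordinates). Camera axes: x right, y up, looking along -z (the intrinsics and any distortion apply to the point x, -y, -z); pixel columns grow to the right and rows downward; lengths in mm; the calibration is good to about 2 mm. A picture is of the moment at which its call begins. get_calibration takes no time and is no camera call.
- bot.close_job(): hands the job in; it is judged then, once.
The state is a dict: "time_s": time; "q": joint angles; "dq": joint speeds; "joint_efforts": joint torques, N m; "position": TCP position; "tool_rot": TCP orientation; "ft_force": force on the tool from outside, world axes, zero at the start; "torque": the same for the moment, N m; "finger_gap": finger opening in mm; "finger_force": force on a finger pad.
Only numpy, scipy, OpenCV 4.12 (cv2) and the standard library are available. Lean on these libraries where they do the work, as an engineer would, in place of code of your own. Each camera call takes 0.05 s, during which the arm holds its last target. There are 200 camera calls.

## Task

Get the draining board ready for rinsing: with the scraper block, push the three broken crockery chips off the board into the green scrap tray at its end (they are sharp, so never touch them with the gripper), then leave the scraper standing upright on the steel board. Next turn the red wheel valve clockwise (seen from above) by its black crank handle until it is fully closed against its stop, and open it again by exactly two full turns. Finish while still gripping the crank handle there, with nothing else on the worktop disturbed.

Things in the scene. Friction and masses are not known exactly. Their poses are not given: they have to be found in the camera images.
- drainer: fixed steel draining board with a green tray at its +x end. Origin: centre of the board's underside. Board: 200 mm (x) by 170 mm (y), flat top 30 mm above the worktop, ending at x = 100 mm, where things drop 26 mm into the tray. A lip 8 mm high along each y edge leaves 154 mm clear between. Left or right of the robot (the valve on the other side), yaw up to 0.2 rad
- tray (a point): centre of the green scrap tray's floor, 4 mm above the worktop, at x = 147 mm in the drainer's frame; the tray is 94 mm (x) by 170 mm (y), with walls 30 mm high on its three outer sides and open towards the board
- chip1: loose blue crockery chip, 20 to 26 mm across, 10 mm high, a flat many-sided piece, 14 g; origin at the centre of its underside; starts on the steel board, within 36 mm of its midline (y = 0) and between x = -20 and 62 mm
- chip2: as chip1, a second chip
- chip3: as chip1, a third chip
- scraper: loose scraper block, 0.1 to 0.25 kg, standing on the worktop between board and valve: orange base 32 mm (its x) by 120 mm (y), 22 mm high, and on it a black grip rib 20 mm (x) by 90 mm (y), its top 63 mm above the underside. Origin: centre of the underside. Grip it across the rib, closing along its x; the base's broad side (+x or -x) pushes
- valve: fixed brass valve body with copper pipe stubs along its y (up to 33 mm high, reaching 72 mm from the centre). Origin: on the wheel's axis at worktop height; the axis is vertical. Its x axis points to where the crank handle stands when the valve is fully closed
- wheel (a joint): turn of the red handwheel (114 mm across, rim 55 to 69 mm above the worktop), rad: 0 = closed against a hard stop, growing as it opens anticlockwise seen from above, to 22; one turn is 6.283. Stays where left; turning takes about 2 N at the handle. Direction of the handle from the axis = valve yaw + this value. Starts at 1.6 to 4.5
- crank: black upright crank handle on the wheel rim, 18 mm in diameter, 50 mm from the wheel's axis, standing from 70 to 118 mm above the worktop; origin at the centre of its lower end. It spins freely about its own vertical axis, so a gripper can hold it from above with constant yaw and carry it round in a circle
- mug: bystander, leave alone: loose yellow mug, 85 mm tall, 72 mm across, with a handle; origin at the centre of its underside
- soap: bystander, leave alone: loose blue soap bottle with a white cap, 170 mm tall, 60 mm across; origin at the centre of its underside
- sponge: bystander, leave alone: loose yellow and green washing-up sponge, 75 x 110 x 33 mm; origin at the centre of its underside
- beaker: bystander, leave alone: loose red beaker, 100 mm tall, 76 mm across; origin at the centre of its underside
- jar: bystander, leave alone: loose glass jar with a red lid, 100 mm tall, 70 mm across; origin at the centre of its underside

How it is judged:
By the outcome, as a careful person would: the job done as asked, in the order asked, and still so for the second after the job is handed in, while the arm keeps its last pose, push and grip.
It also fails if it takes over 69 s, if anything falls off the work surface, if the arm or the gripper's body presses on something with over 40 N, if the wrist force passes 120 N, or if a joint passes its speed limit or range.

## Working session

There is one attempt and no reset: what is moved stays moved. The work goes in short steps, Python scripts to look and compute and a shell command to move; the robot and the scene stay as the last step left them, time stands still between calls to the robot, and variables do not carry over. Pictures are saved under pics/ and viewed, at most 10 in all, crops included, and the job is handed in when it is done.

```bash
ls; mkdir -p pics
python3 - <<'E'
from workcell import bot
import cv2,numpy as np
np.set_printoptions(precision=3,suppress=True)
for n in("scene","top"):
    cv2.imwrite(f"pics/{n}0.png",bot.camera(n)[:,:,::-1]); print(n,bot.get_calibration(n))
s=bot.read_state();print(s["time_s"],s["position"],s["tool_rot"],s["ft_force"],s["finger_gap"])
E
```

```text
pics
steer.py
workcell.py
scene {'fovy': 46.767619891956635, 'cx': 251.39740359295638, 'cy': 192.92362710597158, 'cam_to_world': array([[  -0.296,   -0.577,    0.761, 1451.386],
       [   0.955,   -0.176,    0.237,  290.921],
       [  -0.003,    0.797,    0.603,  791.592],
       [   0.   ,    0.   ,    0.   ,    1.   ]])}
top {'fovy': 47.13784109957826, 'cx': 258.5910010042294, 'cy': 185.3651102992153, 'cam_to_world': array([[   0.012,    0.987,   -0.161,  267.529],
       [  -1.   ,    0.009,   -0.023,  -28.799],
       [  -0.022,    0.161,    0.987, 1619.437],
       [   0.   ,    0.   ,    0.   ,    1.   ]])}
0.1 [279.306 614.104 215.866] [[-0.91   0.414 -0.   ]
 [ 0.414  0.91  -0.001]
 [-0.    -0.001 -1.   ]] [ 0.72   0.638 -0.293] 93.60713511013402
```
View pics/top0.png

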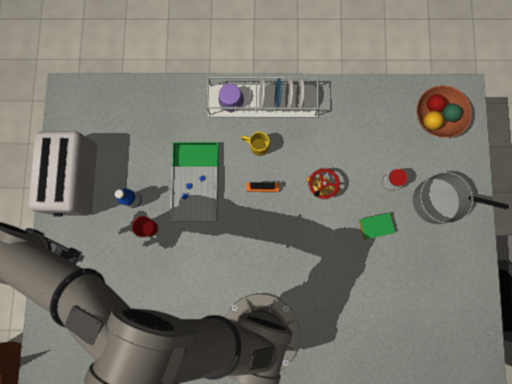

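View pics/scene0.png

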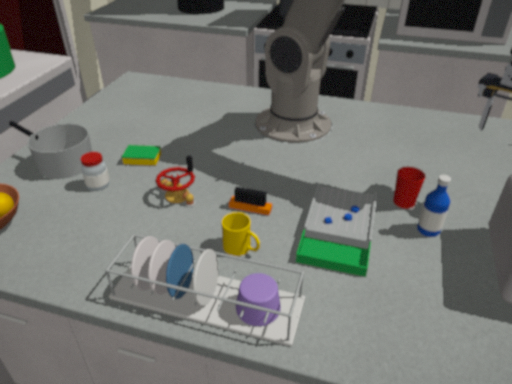

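The top view shows the board with its green tray at (195,180), chips around (190,187), the scraper at (263,186), the wheel at (325,183) and the mug at (259,143). The scene view shows the crank at about (190,162), the scraper at (251,202) and the board at (340,220). Next I'll extract colour masks and look at crops.

Create h.py:
```python
from workcell import bot
import cv2,numpy as np
np.set_printoptions(precision=3,suppress=True)
def ray(n,u,v):
    c=bot.get_calibration(n);f=192/np.tan(np.radians(c["fovy"])/2);M=c["cam_to_world"]
    d=M[:3,:3]@np.array([(u-c["cx"])/f,-(v-c["cy"])/f,-1.]);return M[:3,3],d/np.linalg.norm(d)
def plane(n,u,v,z):
    o,d=ray(n,u,v);return o+d*(z-o[2])/d[2]
def proj(n,P):
    c=bot.get_calibration(n);f=192/np.tan(np.radians(c["fovy"])/2);M=c["cam_to_world"]
    q=M[:3,:3].T@(np.asarray(P,float)-M[:3,3]);return np.array([c["cx"]+f*q[0]/-q[2],c["cy"]-f*q[1]/-q[2]])
def tri(a,b):
    (o1,d1),(o2,d2)=ray("scene",*a),ray("top",*b)
    t=np.linalg.lstsq(np.c_[d1,-d2],o2-o1,rcond=None)[0];p,q=o1+t[0]*d1,o2+t[1]*d2
    return (p+q)/2,np.linalg.norm(p-q)
R={"blue":((105,120,60),(128,255,255)),"orange":((8,180,100),(17,255,255)),"green":((50,150,60),(75,255,255)),"red":((0,170,90),(5,255,255)),"yellow":((20,150,80),(32,255,255))}
def blobs(img,c,box=None,amin=6):
    h=cv2.cvtColor(img,cv2.COLOR_RGB2HSV);m=cv2.inRange(h,*map(np.array,R[c]))
    if c=="red": m|=cv2.inRange(h,np.array((175,170,90)),np.array((180,255,255)))
    if box: k=np.zeros_like(m);x0,y0,x1,y1=box;k[y0:y1,x0:x1]=1;m*=k
    n,l,s,ce=cv2.connectedComponentsWithStats(m)
    return [(s[i,4],ce[i],s[i,:4],l==i) for i in range(1,n) if s[i,4]>=amin]
```

Run:
```python
from h import *
I={n:bot.camera(n) for n in("scene","top")}
for n in I:
  for c in R:
    for a,ce,b,_ in blobs(I[n],c): print(n,c,a,ce,b)
def crop(im,x0,y0,x1,y1,w): return cv2.resize(im[y0:y1,x0:x1,::-1],(w,int(w*(y1-y0)/(x1-x0))),interpolation=cv2.INTER_CUBIC)
a=crop(I["top"],165,130,355,230,800); 
cv2.imwrite("pics/t1.png",a)
cv2.imwrite("pics/s1.png",crop(I["scene"],140,140,390,280,800))
```

```text
scene blue 479 [437.618 200.242] [425 186  25  27]
scene blue 37 [354.595 208.541] [351 206   8   6]
scene blue 39 [347.564 216.615] [344 214   8   6]
scene blue 28 [327.679 220.   ] [325 218   6   5]
scene blue 92 [427.    231.967] [418 226  22  10]
scene orange 16 [169.562 185.   ] [165 182   8   5]
scene orange 7 [178.    185.429] [177 184   4   3]
scene orange 14 [177.929 190.286] [172 189  13   3]
scene orange 309 [250.395 206.744] [229 197  42  17]
scene orange 17 [  6.706 212.882] [  0 207  15  11]
scene green 450 [ 4.444 54.027] [ 0 24 14 53]
scene green 365 [140.833 151.69 ] [123 146  36  13]
scene green 1810 [332.306 255.528] [297 232  72  43]
scene red 200 [ 90.915 158.62 ] [ 81 153  20  13]
scene red 290 [174.079 179.838] [157 168  37  23]
scene red 779 [408.372 186.517] [396 168  28  40]
scene yellow 213 [141.488 160.84 ] [123 152  38  13]
scene yellow 8 [168.5 183. ] [167 182   4   3]
scene yellow 237 [  5.046 203.181] [  0 192  14  25]
scene yellow 125 [173.864 196.88 ] [166 192  18  10]
scene yellow 32 [188.688 197.438] [186 194   6   7]
scene yellow 1139 [237.205 233
[... 202 characters left out ...]
3 194   4   5]
top orange 103 [262.233 188.049] [247 183  32   8]
top green 994 [195.829 154.06 ] [173 143  45  23]
top green 586 [377.217 225.406] [361 213  33  25]
top red 240 [435.6   102.312] [427  94  18  17]
top red 271 [325.155 182.314] [309 169  31  29]
top red 218 [397.89  177.174] [390 170  17  16]
top red 6 [135.    219.833] [133 218   5   5]
top red 93 [147.624 227.473] [143 222  10  13]
top yellow 267 [432.985 119.963] [424 112  19  17]
top yellow 354 [257.655 142.607] [242 132  27  23]
top yellow 15 [314.8 182.4] [313 179   5   8]
top yellow 14 [316.429 187.643] [314 184   6   7]
top yellow 12 [329.917 188.917] [328 187   5   5]
top yellow 14 [323.571 192.071] [320 191   8   3]
```

View pics/t1.png

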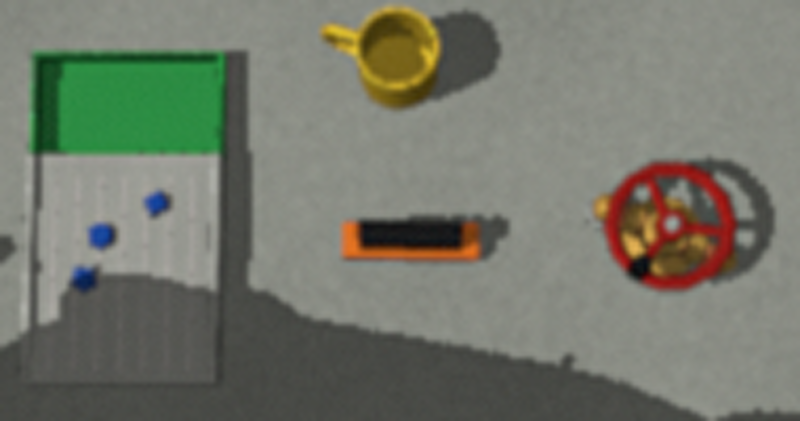

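View pics/s1.png

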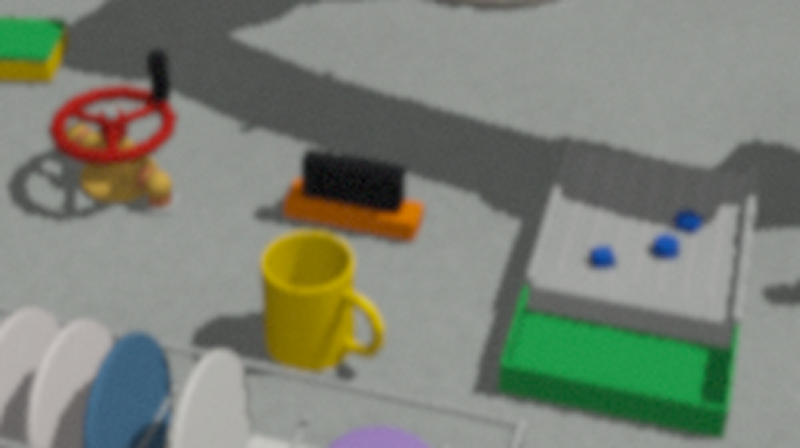

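The crops show the board's near corners at crop (22,382) and (218,382), its tray edge at row 153, and the rib at (360–462, 222–248). The crank top is at top-crop (638,267) and scene-crop (157,52–98).

Run:
```python
from h import *
T=lambda x,y:(165+(x+.5)*190/800-.5,130+(y+.5)*190/800-.5)
S=lambda x,y:(140+(x+.5)*250/800-.5,140+(y+.5)*250/800-.5)
I={n:bot.camera(n) for n in("scene","top")}
print("chips");
for a,b in zip([(354.6,208.5),(347.6,216.6),(327.7,220)],[(184.5,195.8),(188.6,185.7),(201.7,177.8)]): print(*tri(a,b),plane("top",*b,38))
# black blobs
for n,bx in(("top",[(245,178,282,192),(308,185,325,200)]),("scene",[(230,182,275,210),(184,152,195,175)])):
  for x0,y0,x1,y1 in bx:
    v=cv2.resize(I[n][y0:y1,x0:x1],None,fx=8,fy=8,interpolation=cv2.INTER_CUBIC).max(2)
    m=(v<60).astype(np.uint8);k,l,s,c=cv2.connectedComponentsWithStats(m);i=1+np.argmax(s[1:,4])
    ct=max(cv2.findContours((l==i).astype(np.uint8),0,1)[0],key=cv2.contourArea)
    f=lambda p:np.array(p)/8+[x0-.44,y0-.44]
    print(n,"area",s[i,4]/64,"cent",f(c[i]),"box\n",f(cv2.boxPoints(cv2.minAreaRect(ct))))
print("board near corners z38",[plane("top",*T(*p),38)[:2] for p in((22,382),(218,382))])
print("tray far rim z34",[plane("top",*T(*p),34)[:2] for p in((33,52),(223,52))])
print("edge z30",[plane("top",*T(*p),30)[:2] for p in((36,153),(218,153))])
print("scene tray outer corners z34",[plane("scene",*S(*p),34)[:2] for p in((503,365),(727,407))], "edge",[plane("scene",*S(*p),30)[:2] for p in((527,290),(735,322))],"tri edge",tri(S(527,290),T(218,153)),tri(S(735,322),T(36,153)))
# wheel ellipse
for n,bx in(("top",(305,165,345,200)),("scene",(150,160,200,195))):
  m=sum(b[3] for b in blobs(I[n],"red",bx)).astype(np.uint8)
  p=cv2.convexHull(np.argwhere(m)[:,::-1].astype(np.int32)); e=cv2.fitEllipse(p); print(n,e,plane(n,*e[0],66))
```

```text
chips
[484.171 279.147  36.196] 1.6433330479252712 [484.023 277.968  38.   ]
[521.824 265.661  34.799] 1.3304655330019894 [521.395 264.399  38.   ]
[551.509 218.138  35.467] 0.773277013513828 [551.116 217.359  38.   ]
top area 141.59375 cent [262.483 184.983] box
 [[250.31 188.06]
 [250.31 181.81]
 [274.06 181.81]
 [274.06 188.06]]
top area 19.671875 cent [316.576 193.115] box
 [[313.36  194.585]
 [315.935 189.435]
 [319.935 191.435]
 [317.36  196.585]]
scene area 426.203125 cent [250.071 195.952] box
 [[232.901 200.114]
 [235.647 185.6  ]
 [266.685 191.472]
 [263.939 205.986]]
scene area 81.9375 cent [189.163 162.663] box
 [[185.164 155.427]
 [191.633 154.909]
 [192.893 170.658]
 [186.424 171.176]]
board near corners z38 [array([394.118, 327.566]), array([395.882, 159.109])]
tray far rim z34 [array([686.556, 331.786]), array([687.651, 163.237])]
edge z30 [array([596.207, 326.033]), array([597.449, 165.629])]
scene tray outer corners z34 [array([694.364, 168.181]), array([688.695, 332.345])] edge [array([602.432, 167.566]), array([591.642, 329.747])] tri edge (array([598.181, 166.524,  26.076]), np.float64(0.8443301458902329)) (array([595.459, 327.547,  32.748]), np.float64(4.188313423654493))
top ((324.0312805175781, 183.1704559326172), (28.9130859375, 30.199193954467773), 118.63842010498047) [ 530.283 -225.485   66.   ]
scene ((174.6082000732422, 178.8315887451172), (22.040748596191406, 37.08852767944336), 83.17263793945312) [ 536.45  -221.803   66.   ]
```

Run:
```python
from h import *
print("rib far top edge z63",plane("top",250.31,181.81,63),plane("top",274.06,181.81,63))
print("rib near bottom edge z22",plane("top",250.31,188.06,22),plane("top",274.06,188.06,22))
print("scene: left-bottom z22, right-bottom z22 (far face +x)",plane("scene",232.9,200.1,22),plane("scene",263.94,205.99,22))
print("scene: top near(-x) edge z63",plane("scene",235.65,185.6,63),plane("scene",266.685,191.47,63))
print("rib tri",tri((250.07,195.95),(262.2,184.95)))
i=bot.camera("top");m=[b for b in blobs(i,"orange",(240,175,290,195))]
ys,xs=np.where(m[0][3]);bot_=[(x,ys[xs==x].max()+.5) for x in np.unique(xs)][2:-2]
print("base near bottom edge z0",[plane("top",*p,0)[:2] for p in (bot_[0],bot_[-1])]); p=np.polyfit(*zip(*bot_),1);print(p)
print("base ends",plane("top",xs.min()-.5,185,22),plane("top",xs.max()+.5,185,22))
print("crank tri",tri((189.16,162.66),(316.58,193.1)),plane("scene",189.1,162.66,94),plane("top",316.58,193.1,94), "bottom",plane("scene",189.6,170,70),"top",plane("scene",188.5,157,118))
e=((324.03,183.17),(174.6,178.83));print("hub",tri(e[1],e[0]))
b=blobs(i,"yellow",(240,128,272,158));print("mug",plane("top",*b[0][1],50),proj("top",(267.5,-29,0)))
```

```text
rib far top edge z63 [533.47   37.935  63.   ] [534.199 -47.281  63.   ]
rib near bottom edge z22 [517.169  39.337  22.   ] [517.942 -47.922  22.   ]
scene: left-bottom z22, right-bottom z22 (far face +x) [527.795 -51.694  22.   ] [527.718  39.03   22.   ]
scene: top near(-x) edge z63 [512.924 -47.536  63.   ] [513.915  42.289  63.   ]
rib tri (array([524.903,  -3.309,  45.488]), np.float64(2.707777347866018))
base near bottom edge z0 [array([511.368,  45.015]), array([512.271, -55.456])]
[ -0.  190.5]
base ends [528.444  53.544  22.   ] [529.469 -64.155  22.   ]
crank tri (array([ 489.684, -195.026,   96.398]), np.float64(0.6426527138176088)) [ 486.37  -196.535   94.   ] [ 490.155 -195.589   94.   ] bottom [ 488.416 -196.355   70.   ] top [ 493.274 -193.073  118.   ]
hub (array([ 530.838, -225.561,   61.489]), np.float64(1.0505279098041063))
mug [681.972  13.794  50.   ] [268.311 257.098]
```

Scraper at about (525,-4.5), yaw ≈ 0. Crank at (489.5,-195.5) and hub at (531,-225). Board origin at about (497,244.6), yaw 0.013. I'll move over the scraper.

```bash
cat > go.py <<'E'
import sys
from h import *
# go.py x y z a(deg of tool x axis): shift in tool axes
x,y,z,a=map(float,sys.argv[1:5]);s=bot.read_state();R_=np.array(s["tool_rot"]);p=np.array(s["position"])
c,n=np.cos(np.radians(a)),np.sin(np.radians(a));G=np.array([[c,n,0],[n,-c,0],[0,0,-1]])
print(R_.T@(np.array([x,y,z])-p),cv2.Rodrigues(R_.T@G)[0].ravel(),"t",s["time_s"],"p",p,"F",np.array(s["ft_force"]),"gap",s["finger_gap"],s["finger_force"],"q",np.array(s["q"]))
E
python3 steer.py '[[-250,-240,0,0,0,0.6],[-250,-240,0,0,0,0.6],[-250,-240,0,0,0,0.6],[-250,-240,0,0,0,0.6],[-480,-461,0,0,0,1.143],[-480,-461,0,0,0,1.143],[-480,-461,0,0,0,1.143],[-480,-461,0,0,0,1.143],[-480,-461,0,0,0,1.143],[-480,-461,0,0,0,1.143]]' 94; python3 go.py 525 -4.5 100 90
```

```text
time_s: 1.35
position: [464.7, 148.0, 216.8]
tool_rot: [[-0.001, 1.0, 0.0], [1.0, 0.001, 0.001], [0.001, 0.0, -1.0]]
ft_force: [1.1, 0.1, -0.3]
finger_gap: 94.0
finger_force: 0.0
[-152.673   60.131  116.716] [ 0.    -0.001  0.001] t 1.35 p [464.659 148.024 216.802] F [ 1.146  0.053 -0.334] gap 94.01765524112236 0.0 q [-0.902  0.116  0.505  2.038 -0.067  1.002 -0.363]
```

```bash
python3 steer.py '[[-50,20,30,0,0,0],[-100,40,70,0,0,0],[-152,60,105,0,0,0],[-152,60,117,0,0,0],[-152,60,117,0,0,0],[-152,60,117,0,0,0]]'; python3 go.py 525 -4.5 40 90
python3 - <<'E'
from h import *
a=bot.camera("scene")[120:260,160:360,::-1]
cv2.imwrite("pics/s2.png",cv2.resize(a,None,fx=4,fy=4,interpolation=cv2.INTER_CUBIC))
E
```

```text
time_s: 1.95
position: [524.1, -3.2, 98.8]
tool_rot: [[0.001, 1.0, -0.002], [1.0, -0.001, -0.001], [-0.001, -0.002, -1.0]]
ft_force: [-0.2, 0.6, 1.4]
finger_gap: 94.2
finger_force: 0.0
[-1.286  1.058 58.768] [-0.002  0.001 -0.001] t 1.95 p [524.05   -3.157  98.769] F [-0.231  0.603  1.439] gap 94.1535599519485 0.0 q [-0.567  0.369  0.547  2.073 -0.272  0.77   0.147]
```

View pics/s2.png

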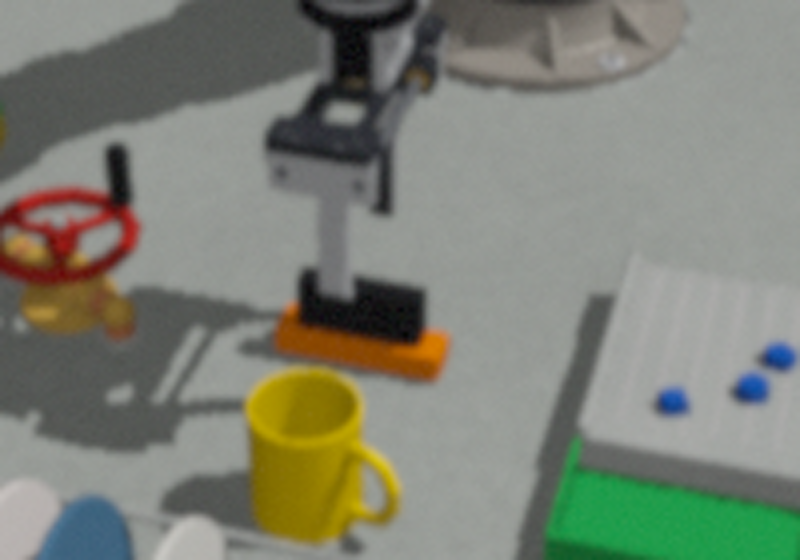

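The open fingers straddle the rib, with the front finger tip at crop (335,290) over the rib (300–425). I'll descend and grip.

```bash
python3 steer.py '[[-1,1,20,0,0,0],[-1,1,40,0,0,0],[-1,1,54,0,0,0],[-1,1,58,0,0,0],[-1,1,58,0,0,0]]' && python3 steer.py '[[0,0,0,0,0,0],[0,0,0,0,0,0],[0,0,0,0,0,0],[0,0,0,0,0,0],[0,0,0,0,0,0],[0,0,0,0,0,0],[0,0,0,0,0,0],[0,0,0,0,0,0]]' 0 40; python3 go.py 525 -4 120 90
```

```text
time_s: 2.5
position: [525.5, -2.5, 41.7]
tool_rot: [[-0.002, 1.0, -0.0], [1.0, 0.002, 0.0], [0.0, -0.0, -1.0]]
ft_force: [0.1, -0.8, 0.2]
finger_gap: 93.8
finger_force: 0.0
time_s: 3.3
position: [525.4, -3.1, 41.5]
tool_rot: [[-0.001, 1.0, -0.0], [1.0, 0.001, -0.0], [-0.0, -0.0, -1.0]]
ft_force: [0.3, 0.8, 0.5]
finger_gap: 33.2
finger_force: 0.0
[ -0.9    -0.437 -78.542] [-0.     0.     0.001] t 3.3 p [525.429  -3.102  41.458] F [0.292 0.801 0.504] gap 33.18536079093938 0.0 q [-0.51   0.463  0.488  2.102 -0.351  0.654  0.217]
```

```bash
python3 steer.py '[[0,0,0,0,0,0],[0,0,0,0,0,0],[0,0,0,0,0,0],[0,0,0,0,0,0]]' 0 40 &&  python3 steer.py '[[0,0,-5,0,0,0],[0,0,-15,0,0,0],[0,0,-30,0,0,0],[0,0,-50,0,0,0],[0,0,-70,0,0,0],[0,0,-78,0,0,0],[0,0,-78,0,0,0]]'; python3 go.py 433 247 119.5 91
```

```text
time_s: 3.7
position: [525.4, -3.1, 41.4]
tool_rot: [[-0.001, 1.0, -0.0], [1.0, 0.001, -0.0], [-0.0, -0.0, -1.0]]
ft_force: [0.0, -0.1, -2.2]
finger_gap: 19.9
finger_force: 40.0
time_s: 4.4
position: [526.1, -2.9, 120.7]
tool_rot: [[-0.001, 1.0, 0.002], [1.0, 0.001, 0.001], [0.001, 0.002, -1.0]]
ft_force: [0.2, -0.7, -2.4]
finger_gap: 19.8
finger_force: 40.0
[249.967 -92.868   1.205] [ 0.002 -0.001 -0.016] t 4.4 p [526.145  -2.863 120.703] F [ 0.188 -0.715 -2.378] gap 19.769200311030485 39.99907851219177 q [-0.587  0.336  0.568  2.056 -0.248  0.812  0.129]
```

```bash
python3 steer.py '[[30,-11,0,0,0,0],[70,-26,0,0,0,0],[110,-41,0,0,0,0],[150,-56,0,0,0,0],[190,-71,0,0,0,-0.01],[225,-84,0,0,0,-0.015],[250,-93,0,0,0,-0.015],[250,-93,0,0,0,-0.015],[250,-93,0,0,0,-0.015]]'; python3 go.py 433 247.5 73 90.8;  python3 - <<'E'
from h import *
a=bot.camera("scene")[140:290,260:460,::-1]
cv2.imwrite("pics/s3.png",cv2.resize(a,None,fx=4,fy=4,interpolation=cv2.INTER_CUBIC))
E
```

```text
time_s: 5.3
position: [431.7, 246.8, 118.8]
tool_rot: [[-0.017, 1.0, -0.001], [1.0, 0.017, -0.001], [-0.001, -0.001, -1.0]]
ft_force: [0.5, -0.6, -1.9]
finger_gap: 20.0
finger_force: 40.0
[ 0.735  1.328 45.774] [-0.001  0.001  0.003] t 5.3 p [431.72  246.786 118.775] F [ 0.498 -0.566 -1.857] gap 20.0039671778131 39.998926520347595 q [-1.064  0.281  0.487  2.113 -0.183  0.789 -0.446]
```

View pics/s3.png

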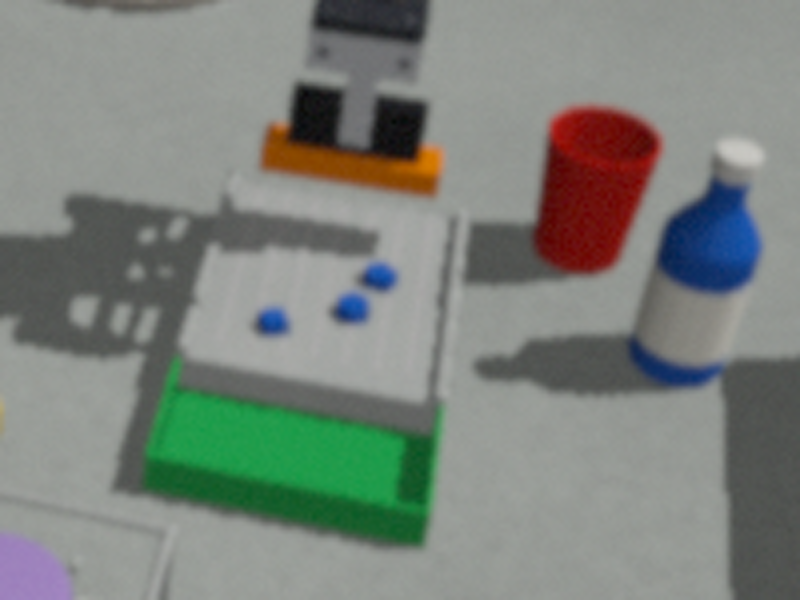

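The scraper hangs level (orange base at crop 265–440, 155) behind the three chips and between the lips. I'll lower it to contact.

```bash
python3 steer.py '[[0,1,15,0,0,0],[0,1,30,0,0,0],[0,1,41,0,0,0],[0,1,44,0,0,0],[0,1,45,0,0,0],[0,1,46,0,0,0],[0,1,46,0,0,0]]';python3 steer.py '[[0,0,1,0,0,0],[0,0,1.5,0,0,0],[0,0,1.5,0,0,0]]'; python3 go.py 588 250 71 90.8
```

```text
time_s: 6.05
position: [433.5, 246.9, 73.8]
tool_rot: [[-0.016, 1.0, 0.0], [1.0, 0.016, 0.0], [0.0, 0.0, -1.0]]
ft_force: [0.2, -0.4, -1.4]
finger_gap: 19.6
finger_force: 40.0
time_s: 6.35
position: [433.2, 246.9, 72.0]
tool_rot: [[-0.016, 1.0, 0.0], [1.0, 0.016, 0.0], [0.0, 0.0, -1.0]]
ft_force: [0.2, -1.0, -2.1]
finger_gap: 19.7
finger_force: 40.0
[  0.62  154.815   1.051] [ 0.    -0.     0.002] t 6.35 p [433.215 246.9    72.044] F [ 0.228 -1.028 -2.093] gap 19.719649081587868 39.998992681503296 q [-1.025  0.361  0.452  2.143 -0.246  0.686 -0.39 ]
```

```bash
python3 steer.py '[[0,0,0.7,0,0,0],[0,0,0.7,0,0,0]]';python3 steer.py '[[0,0,0.7,0,0,0],[0,0,0.7,0,0,0]]' ; python3 go.py 588 250 71 90.8
```

```text
time_s: 6.55
position: [433.3, 246.9, 71.3]
tool_rot: [[-0.016, 1.0, 0.0], [1.0, 0.016, 0.0], [0.0, 0.0, -1.0]]
ft_force: [-0.3, 0.8, -1.1]
finger_gap: 19.7
finger_force: 40.0
time_s: 6.75
position: [433.3, 246.9, 71.3]
tool_rot: [[-0.016, 1.0, -0.0], [1.0, 0.016, 0.001], [0.001, -0.0, -1.0]]
ft_force: [-5.7, -2.4, 18.8]
finger_gap: 19.7
finger_force: 40.0
[  0.642 154.746   0.218] [-0.    -0.001  0.002] t 6.75 p [433.283 246.921  71.261] F [-5.719 -2.366 18.757] gap 19.712688774031946 40.00509560108185 q [-1.023  0.363  0.451  2.143 -0.248  0.685 -0.388]
```

```bash
python3 steer.py '[[0,6,-0.5,0,0,0],[0,16,-0.5,0,0,0],[0,26,-0.5,0,0,0],[0,36,-0.5,0,0,0],[0,46,-0.5,0,0,0],[0,56,-0.5,0,0,0],[0,66,-0.5,0,0,0],[0,76,-0.5,0,0,0],[0,86,-0.5,0,0,0]]'; python3 steer.py '[[0,10,0,0,0,0],[0,20,0,0,0,0],[0,30,0,0,0,0],[0,40,0,0,0,0],[0,50,0,0,0,0],[0,60,0,0,0,0],[0,67,0,0,0,0],[0,68,0,0,0,0],[0,68,0,0,0,0]]'; python3 go.py 560 250 71 90.8
python3 - <<'E'
from h import *
i=bot.camera("scene")
for a,c,b,_ in blobs(i,"blue",(280,180,400,290),3): print(a,c,plane("scene",*c,35),plane("scene",*c,10))
a=i[140:290,260:460,::-1]
cv2.imwrite("pics/s4.png",cv2.resize(a,None,fx=4,fy=4,interpolation=cv2.INTER_CUBIC))
E
```

```text
time_s: 7.65
position: [519.0, 248.5, 71.3]
tool_rot: [[-0.016, 1.0, -0.002], [1.0, 0.016, 0.0], [0.0, -0.002, -1.0]]
ft_force: [-9.6, -0.2, 14.7]
finger_gap: 19.6
finger_force: 40.0
time_s: 8.55
position: [587.7, 249.4, 71.3]
tool_rot: [[-0.016, 1.0, -0.0], [1.0, 0.016, 0.0], [0.0, -0.0, -1.0]]
ft_force: [-1.8, 0.3, 7.1]
finger_gap: 19.8
finger_force: 40.0
[  1.067 -27.68    0.337] [-0.    -0.     0.002] t 8.55 p [587.693 249.372  71.336] F [-1.778  0.28   7.052] gap 19.7996970289434 40.00159800052643 q [-0.821  0.56   0.431  1.827 -0.308  0.822 -0.221]
36 [322.028 248.083] [658.735 222.514  35.   ] [632.544 220.254  10.   ]
43 [337.093 251.   ] [658.048 258.885  35.   ] [631.833 257.826  10.   ]
34 [347.147 253.618] [659.862 283.15   35.   ] [633.707 282.893  10.   ]
```

View pics/s4.png

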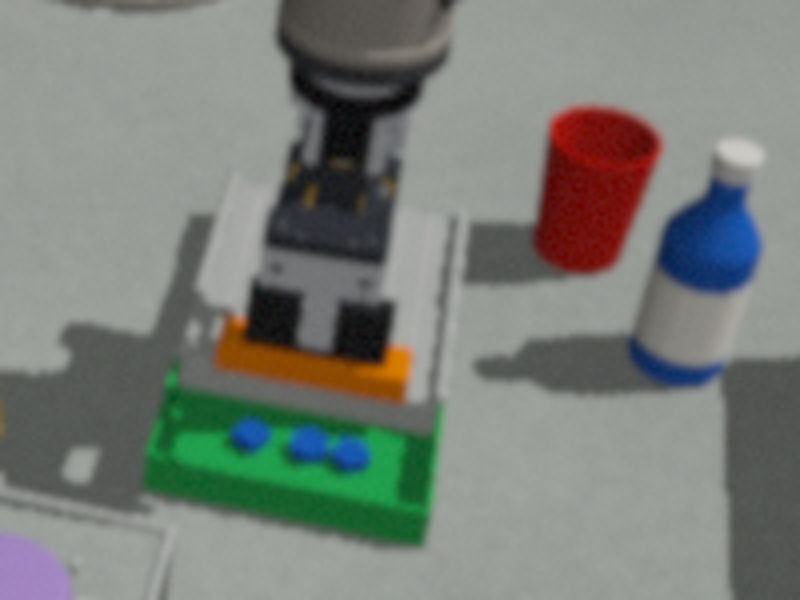

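All three chips lie in the green tray at crop (250,435), (308,445) and (350,455). I'll pull back 45 mm and release the scraper.

```bash
python3 steer.py '[[0,-10,-0.3,0,0,0],[0,-25,-0.3,0,0,0],[0,-40,-0.3,0,0,0],[0,-45,-0.2,0,0,0],[0,-45,-0.2,0,0,0],[0,-45,-0.2,0,0,0]]'; python3 steer.py '[[0,0,0,0,0,0],[0,0,0,0,0,0],[0,0,0,0,0,0],[0,0,0,0,0,0],[0,0,0,0,0,0],[0,0,0,0,0,0]]' 50;  python3 go.py 542 249 170 90
```

```text
time_s: 9.2
position: [541.9, 248.7, 71.4]
tool_rot: [[-0.016, 1.0, -0.001], [1.0, 0.016, 0.0], [0.0, -0.001, -1.0]]
ft_force: [-6.2, 0.8, 9.0]
finger_gap: 19.8
finger_force: 40.0
time_s: 9.8
position: [542.2, 248.6, 71.2]
tool_rot: [[-0.016, 1.0, -0.0], [1.0, 0.016, -0.0], [-0.0, -0.0, -1.0]]
ft_force: [-0.1, 1.2, -0.1]
finger_gap: 50.1
finger_force: 0.0
[  0.438  -0.233 -98.755] [-0.     0.     0.016] t 9.8 p [542.237 248.564  71.245] F [-0.127  1.195 -0.073] gap 50.11057895055574 0.0 q [-0.874  0.501  0.437  1.925 -0.294  0.777 -0.257]
```

```bash
python3 steer.py '[[0,0,-15,0,0,0],[0,0,-45,0,0,0],[0,0,-80,0,0,0.016],[-40,-5,-95,0,0,0.016],[-90,-11,-95,0,0,0.016],[-140,-17,-95,0,0,0.016],[-190,-23,-95,0,0,0.016],[-240,-29,-95,0,0,0.016],[-290,-35,-95,0,0,0.016],[-340,-41,-95,0,0,0.016]]'; python3 go.py 489.5 -195.5 140 90
```

```text
time_s: 10.8
position: [506.5, -91.8, 167.5]
tool_rot: [[0.0, 1.0, 0.001], [1.0, -0.0, 0.001], [0.001, 0.001, -1.0]]
ft_force: [0.7, -0.1, 0.4]
finger_gap: 49.7
finger_force: 0.0
[-103.705  -17.024   27.454] [ 0.001 -0.001 -0.   ] t 10.8 p [506.489 -91.814 167.549] F [ 0.742 -0.1    0.385] gap 49.71480710334226 0.0 q [-0.49   0.251  0.639  2.042 -0.191  0.905  0.252]
```

```bash
python3 steer.py '[[-45,-7,0,0,0,0],[-85,-14,15,0,0,0],[-104,-17,27,0,0,0],[-104,-17,27,0,0,0],[-104,-17,27,0,0,0],[-104,-17,27,0,0,0]]'; python3 go.py 489.5 -195.5 92 90;  python3 - <<'E'
from h import *
a=[cv2.resize(bot.camera(n)[y:y+75,x:x+100,::-1],None,fx=4,fy=4,interpolation=cv2.INTER_CUBIC) for n,x,y in(("scene",140,120),("top",270,150))]
cv2.imwrite("pics/s5.png",np.hstack(a))
E
```

```text
time_s: 11.4
position: [490.5, -192.9, 140.0]
tool_rot: [[-0.001, 1.0, 0.001], [1.0, 0.001, 0.0], [0.0, 0.001, -1.0]]
ft_force: [-0.6, -0.7, -0.3]
finger_gap: 50.3
finger_force: 0.0
[-2.658 -1.037 48.021] [ 0.001 -0.     0.001] t 11.4 p [ 490.495 -192.86   140.023] F [-0.591 -0.73  -0.271] gap 50.298040578052095 0.0 q [-0.289  0.322  0.655  2.041 -0.258  0.858  0.513]
```

View pics/s5.png

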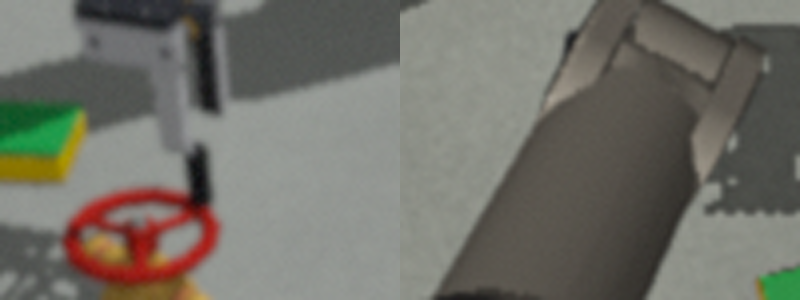

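The handle (crop top at (197,150)) sits between the fingertips. I'll stay at this y, descend and grip.

```bash
python3 steer.py '[[0,-1,12,0,0,0],[0,-1,30,0,0,0],[0,-1,44,0,0,0],[0,-1,48,0,0,0],[0,-1,48,0,0,0]]'; python3 steer.py '[[0,0,0,0,0,0],[0,0,0,0,0,0],[0,0,0,0,0,0],[0,0,0,0,0,0],[0,0,0,0,0,0],[0,0,0,0,0,0]]' 0 25;  python3 - <<'E'
from h import *
s=bot.read_state();p=np.array(s["position"]);print(p,s["finger_gap"],s["ft_force"],np.degrees(np.arctan2(p[1]+225,p[0]-531)),np.hypot(p[1]+225,p[0]-531))
E
```

```text
time_s: 12.0
position: [488.4, -193.9, 90.6]
tool_rot: [[0.0, 1.0, -0.002], [1.0, -0.0, -0.0], [-0.0, -0.002, -1.0]]
ft_force: [0.6, -0.2, 0.7]
finger_gap: 49.8
finger_force: 0.0
time_s: 12.6
position: [489.3, -194.0, 91.6]
tool_rot: [[-0.0, 1.0, 0.001], [1.0, 0.0, -0.0], [-0.0, 0.001, -1.0]]
ft_force: [2.1, -0.8, 2.1]
finger_gap: 17.5
finger_force: 25.0
[ 489.319 -194.026   91.569] 17.47045483032253 [ 2.099 -0.78   2.052] 143.38339886660768 51.92939222936384
```

```bash
cat > w.py <<'E'
import sys
from h import *
# w.py cx cy th0 dth n : rows in tool axes (tool x=world y, tool y=world x) on the 50 mm circle; logs the state
s=bot.read_state();p=np.array(s["position"])[:2]
cx,cy,t0,d,n=map(float,sys.argv[1:6]);T=np.radians(t0+d*np.arange(1,n+1));r=50
P=np.c_[cx+r*np.cos(T),cy+r*np.sin(T)]-p
print(np.round(P[:,::-1],1).tolist(),"p",p,"ang",np.degrees(np.arctan2(p[1]-cy,p[0]-cx)),"r",np.hypot(*(p-[cx,cy])),"F",np.array(s["ft_force"]),s["time_s"],"z",s["position"][2])
E
python3 steer.py '[[3.5,2.7,0,0,0,0],[6.6,5.7,0,0,0,0],[9.5,9,0,0,0,0],[12.1,12.5,0,0,0,0],[14.3,16.2,0,0,0,0],[16.3,20.1,0,0,0,0],[16.3,20.1,0,0,0,0]]'; python3 w.py 529.8 -223.4 114 -8 8
```

```text
time_s: 13.3
position: [509.7, -176.6, 91.5]
tool_rot: [[-0.001, 1.0, 0.0], [1.0, 0.001, 0.001], [0.001, 0.0, -1.0]]
ft_force: [-0.2, 3.8, 8.5]
finger_gap: 17.4
finger_force: 25.0
[[1.2, 6.4], [2.7, 13.2], [3.2, 20.1], [2.7, 27.1], [1.2, 33.9], [-1.1, 40.5], [-4.4, 46.6], [-8.5, 52.3]] p [ 509.651 -176.575] ang 113.28185215544416 r 50.9761986608273 F [-0.2    3.808  8.458] 13.3 z 91.48947005535118
```

```bash
python3 steer.py '[[1.2,6.4,0,0,0,0],[2.7,13.2,0,0,0,0],[3.2,20.1,0,0,0,0],[2.7,27.1,0,0,0,0],[1.2,33.9,0,0,0,0],[-1.1,40.5,0,0,0,0],[-4.4,46.6,0,0,0,0],[-4.4,46.6,0,0,0,0]]'; python3 w.py 529.8 -223.4 58 -8 8
```

```text
time_s: 14.1
position: [557.9, -179.9, 91.6]
tool_rot: [[-0.002, 1.0, 0.002], [1.0, 0.002, 0.002], [0.002, 0.002, -1.0]]
ft_force: [6.8, 9.3, 5.3]
finger_gap: 17.4
finger_force: 25.0
[[-5.2, 4.1], [-10.0, 9.1], [-15.5, 13.4], [-21.6, 16.9], [-28.0, 19.5], [-34.8, 21.2], [-41.8, 21.9], [-48.7, 21.7]] p [ 557.853 -179.899] ang 57.182614989700255 r 51.761766628260006 F [6.849 9.299 5.271] 14.1 z 91.60064665346508
```

```bash
cat > w.py <<'E'
import sys
from h import *
from scipy.optimize import least_squares as L
# w.py cmdx cmdy dth n [offset deg of first]: measured points logged in pts.txt; centre by fit (r=50)
s=bot.read_state();p=np.array(s["position"])[:2]
open("pts.txt","a").write("%f %f\n"%tuple(p));Q=np.loadtxt("pts.txt")
c=L(lambda c:np.hypot(*(Q-c).T)-50,[530,-223]).x
C=np.array(list(map(float,sys.argv[1:3])));d,n=map(float,sys.argv[3:5]);t0=np.degrees(np.arctan2(p[1]-c[1],p[0]-c[0]))
T=np.radians(t0+d*np.arange(1,n+1));P=c+50*np.c_[np.cos(T),np.sin(T)]-C
F=np.array(s["ft_force"]);u=(p-c)/50;print(np.round(P[:,::-1],1).tolist(),"p",p,"c",c,"ang",t0,"Frad",F[:2]@u,"Fccw",F[:2]@[-u[1],u[0]],"Fz",F[2],s["time_s"])
E
printf '489.3 -194.0\n509.65 -176.6\n' > pts.txt; python3 w.py 556 -182.1 -8 8
```

```text
[[-2.0, 7.4], [-6.9, 12.4], [-12.4, 16.6], [-18.5, 20.0], [-25.0, 22.5], [-31.8, 24.1], [-38.8, 24.8], [-45.7, 24.4]] p [ 557.853 -179.899] c [ 530.77  -221.926] ang 57.2009682171317 Frad 11.52620845935645 Fccw -0.720215378083723 Fz 5.2710929372241715 14.1
```

The pipe stubs in the first crop put the valve's x axis near -24°, so the stop should be there. I'll turn safely to about -7°.

```bash
python3 steer.py '[[-2,7.4,0,0,0,0],[-6.9,12.4,0,0,0,0],[-12.4,16.6,0,0,0,0],[-18.5,20,0,0,0,0],[-25,22.5,0,0,0,0],[-31.8,24.1,0,0,0,0],[-38.8,24.8,0,0,0,0],[-45.7,24.4,0,0,0,0],[-45.7,24.4,0,0,0,0]]'; python3 w.py 580.4 -227.8 -4 5
```

```text
time_s: 15.0
position: [580.6, -228.2, 91.6]
tool_rot: [[0.001, 1.0, 0.001], [1.0, -0.001, -0.0], [-0.0, 0.001, -1.0]]
ft_force: [3.0, -1.3, 4.3]
finger_gap: 17.4
finger_force: 25.0
[[-3.9, -0.5], [-7.2, -1.3], [-10.6, -2.3], [-13.8, -3.6], [-17.0, -5.1]] p [ 580.582 -228.22 ] c [ 530.869 -221.912] ang -7.231628265064961 Frad 3.173979613048168 Fccw -0.8702057402644883 Fz 4.2544564118077135 15.0
```

```bash
python3 steer.py '[[-3.9,-0.5,0,0,0,0],[-7.2,-1.3,0,0,0,0],[-10.6,-2.3,0,0,0,0],[-10.6,-2.3,0,0,0,0]]'; python3 w.py 578.1 -238.4 -4 5
```

```text
time_s: 15.4
position: [578.2, -238.2, 91.6]
tool_rot: [[0.0, 1.0, 0.001], [1.0, -0.0, -0.0], [-0.0, 0.001, -1.0]]
ft_force: [2.9, -1.8, 6.2]
finger_gap: 17.6
finger_force: 25.0
[[-3.1, -1.2], [-6.2, -2.7], [-9.3, -4.4], [-12.2, -6.3], [-15.0, -8.4]] p [ 578.205 -238.241] c [ 530.891 -221.915] ang -19.036466223104696 Frad 3.343376515179727 Fccw -0.77349225567035 Fz 6.151734994033938 15.4
```

```bash
python3 steer.py '[[-3.1,-1.2,0,0,0,0],[-6.2,-2.7,0,0,0,0],[-6.2,-2.7,0,0,0,0]]'; python3 w.py 575.4 -244.6 -4 5
```

```text
time_s: 15.7
position: [576.5, -242.6, 91.6]
tool_rot: [[-0.001, 1.0, 0.002], [1.0, 0.001, 0.002], [0.002, 0.002, -1.0]]
ft_force: [5.4, 6.6, 6.1]
finger_gap: 17.7
finger_force: 25.0
[[-1.1, -0.5], [-4.1, -2.3], [-7.0, -4.3], [-9.7, -6.4], [-12.3, -8.8]] p [ 576.46  -242.613] c [ 530.902 -221.919] ang -24.429006314144154 Frad 2.2350312392690745 Fccw 8.257947771540671 Fz 6.1294430509580184 15.7
```

```bash
python3 steer.py '[[-3,-1.5,0,0,0,0],[-3,-1.5,0,0,0,0]]'; python3 w.py 573.9 -247.6 8 10
```

```text
time_s: 15.9
position: [576.3, -243.3, 91.6]
tool_rot: [[-0.003, 1.0, 0.003], [1.0, 0.003, 0.004], [0.004, 0.003, -1.0]]
ft_force: [10.4, 15.6, 5.2]
finger_gap: 17.5
finger_force: 25.0
[[10.9, 4.8], [17.7, 6.4], [24.6, 7.0], [31.6, 6.7], [38.5, 5.4], [45.1, 3.1], [51.3, -0.0], [57.0, -4.0], [62.1, -8.8], [66.5, -14.2]] p [ 576.315 -243.263] c [ 530.932 -221.931] ang -25.17540795840263 Frad 2.8130507074853686 Fccw 18.630004774346304 Fz 5.184784340765157 15.9
```

The valve is closed: the force rose to 18 N with no movement, at about -24.3°. Next I'll open it by 720°, in six commands of 120°.

```bash
cat >> w2.py <<'E'
from h import *
c=np.array([530.95,-221.93]);f=lambda t:c+50*np.array([np.cos(np.radians(t)),np.sin(np.radians(t))])
C=np.array([573.9,-247.6])
for k in range(4):
    T=-24.3+120*k+12*np.arange(1,11);P=np.array([f(t) for t in T])-C
    print('; '.join('%.1f %.1f 0 0 0 0'%(b,a) for a,b in P));C=f(-24.3+120*k+120)
E
python3 w2.py
```

```text
15.0 5.9 0 0 0 0; 25.4 7.0 0 0 0 0; 35.8 6.0 0 0 0 0; 45.8 2.8 0 0 0 0; 54.8 -2.3 0 0 0 0; 62.7 -9.3 0 0 0 0; 68.8 -17.7 0 0 0 0; 73.1 -27.3 0 0 0 0; 75.4 -37.5 0 0 0 0; 75.4 -47.9 0 0 0 0
-2.1 -10.2 0 0 0 0; -6.3 -19.8 0 0 0 0; -12.4 -28.3 0 0 0 0; -20.2 -35.3 0 0 0 0; -29.2 -40.6 0 0 0 0; -39.1 -43.9 0 0 0 0; -49.5 -45.0 0 0 0 0; -59.9 -44.0 0 0 0 0; -69.9 -40.8 0 0 0 0; -78.9 -35.6 0 0 0 0
-7.8 7.0 0 0 0 0; -14.0 15.4 0 0 0 0; -18.3 24.9 0 0 0 0; -20.5 35.1 0 0 0 0; -20.6 45.6 0 0 0 0; -18.5 55.8 0 0 0 0; -14.3 65.4 0 0 0 0; -8.2 73.9 0 0 0 0; -0.4 80.9 0 0 0 0; 8.6 86.2 0 0 0 0
9.9 3.3 0 0 0 0; 20.3 4.4 0 0 0 0; 30.7 3.4 0 0 0 0; 40.7 0.2 0 0 0 0; 49.8 -5.0 0 0 0 0; 57.6 -11.9 0 0 0 0; 63.7 -20.3 0 0 0 0; 68.0 -29.9 0 0 0 0; 70.3 -40.1 0 0 0 0; 70.3 -50.5 0 0 0 0
```

```bash
python3 steer.py '[[15.0,5.9,0,0,0,0],[25.4,7.0,0,0,0,0],[35.8,6.0,0,0,0,0],[45.8,2.8,0,0,0,0],[54.8,-2.3,0,0,0,0],[62.7,-9.3,0,0,0,0],[68.8,-17.7,0,0,0,0],[73.1,-27.3,0,0,0,0],[75.4,-37.5,0,0,0,0],[75.4,-47.9,0,0,0,0]]'; python3 w.py 526.0 -172.2 12 10
```

```text
time_s: 16.9
position: [525.7, -172.0, 91.6]
tool_rot: [[-0.0, 1.0, 0.001], [1.0, 0.0, -0.001], [-0.001, 0.001, -1.0]]
ft_force: [3.7, -7.8, 3.2]
finger_gap: 17.8
finger_force: 25.0
[[-2.1, -10.5], [-6.4, -20.1], [-12.5, -28.5], [-20.3, -35.5], [-29.4, -40.7], [-39.3, -44.0], [-49.7, -45.0], [-60.1, -43.9], [-70.0, -40.7], [-79.1, -35.5]] p [ 525.666 -172.004] c [ 530.954 -221.859] ang 96.0541802764474 Frad -8.127133058127255 Fccw -2.8296503111178963 Fz 3.1618934427719187 16.9
```

```bash
python3 steer.py '[[-2.1,-10.2,0,0,0,0],[-6.3,-19.8,0,0,0,0],[-12.4,-28.3,0,0,0,0],[-20.2,-35.3,0,0,0,0],[-29.2,-40.6,0,0,0,0],[-39.1,-43.9,0,0,0,0],[-49.5,-45.0,0,0,0,0],[-59.9,-44.0,0,0,0,0],[-69.9,-40.8,0,0,0,0],[-78.9,-35.6,0,0,0,0]]'; python3 w.py 490.4 -251.1 12 10
```

```text
time_s: 17.9
position: [490.1, -251.0, 91.5]
tool_rot: [[-0.0, 1.0, -0.0], [1.0, 0.0, 0.001], [0.001, -0.0, -1.0]]
ft_force: [3.6, 5.7, 9.9]
finger_gap: 17.6
finger_force: 25.0
[[-7.6, 6.7], [-13.9, 15.1], [-18.2, 24.6], [-20.5, 34.8], [-20.6, 45.3], [-18.5, 55.5], [-14.3, 65.1], [-8.3, 73.6], [-0.6, 80.7], [8.4, 86.0]] p [ 490.083 -250.982] c [ 530.916 -221.901] ang -144.54180798544007 Frad -6.217282581369936 Fccw -2.531376549258172 Fz 9.882804512878396 17.9
```

```bash
python3 steer.py '[[-7.8,7.0,0,0,0,0],[-14.0,15.4,0,0,0,0],[-18.3,24.9,0,0,0,0],[-20.5,35.1,0,0,0,0],[-20.6,45.6,0,0,0,0],[-18.5,55.8,0,0,0,0],[-14.3,65.4,0,0,0,0],[-8.2,73.9,0,0,0,0],[-0.4,80.9,0,0,0,0],[8.6,86.2,0,0,0,0]]'; python3 w.py 576.6 -242.5 12 10
python3 steer.py '[[9.9,3.3,0,0,0,0],[20.3,4.4,0,0,0,0],[30.7,3.4,0,0,0,0],[40.7,0.2,0,0,0,0],[49.8,-5.0,0,0,0,0],[57.6,-11.9,0,0,0,0],[63.7,-20.3,0,0,0,0],[68.0,-29.9,0,0,0,0],[70.3,-40.1,0,0,0,0],[70.3,-50.5,0,0,0,0]]'; python3 w.py 526.1 -172.2 12 10
```

```text
time_s: 18.9
position: [576.5, -243.1, 91.6]
tool_rot: [[0.001, 1.0, 0.0], [1.0, -0.001, -0.001], [-0.001, 0.0, -1.0]]
ft_force: [-0.6, -3.1, 8.4]
finger_gap: 17.1
finger_force: 25.0
[[9.4, 3.1], [19.8, 4.3], [30.2, 3.4], [40.2, 0.3], [49.3, -4.7], [57.2, -11.6], [63.5, -20.0], [67.9, -29.5], [70.2, -39.6], [70.4, -50.1]] p [ 576.487 -243.056] c [ 530.948 -221.914] ang -24.903747778085023 Frad 0.7295468362381876 Fccw -3.0703896687881316 Fz 8.376782799449 18.9
time_s: 19.9
position: [525.6, -172.1, 91.5]
tool_rot: [[-0.0, 1.0, 0.0], [1.0, 0.0, -0.0], [-0.0, 0.0, -1.0]]
ft_force: [2.8, -3.7, 7.2]
finger_gap: 17.2
finger_force: 25.0
[[-2.2, -10.7], [-6.5, -20.3], [-12.6, -28.7], [-20.4, -35.7], [-29.5, -40.9], [-39.4, -44.1], [-49.8, -45.1], [-60.2, -44.0], [-70.2, -40.8], [-79.2, -35.5]] p [ 525.575 -172.111] c [ 530.952 -221.893] ang 96.16462138682138 Frad -3.9906089909297173 Fccw -2.4219705136240495 Fz 7.193058999527825 19.9
```

```bash
python3 steer.py '[[-2.1,-10.2,0,0,0,0],[-6.3,-19.8,0,0,0,0],[-12.4,-28.3,0,0,0,0],[-20.2,-35.3,0,0,0,0],[-29.2,-40.6,0,0,0,0],[-39.1,-43.9,0,0,0,0],[-49.5,-45.0,0,0,0,0],[-59.9,-44.0,0,0,0,0],[-69.9,-40.8,0,0,0,0],[-78.9,-35.6,0,0,0,0]]'; python3 w.py 490.4 -251.1 12 10
```

```text
time_s: 20.9
position: [490.1, -251.1, 91.4]
tool_rot: [[-0.0, 1.0, -0.0], [1.0, 0.0, 0.001], [0.001, -0.0, -1.0]]
ft_force: [3.8, 6.3, 10.0]
finger_gap: 17.4
finger_force: 25.0
[[-7.7, 6.8], [-13.9, 15.2], [-18.3, 24.7], [-20.5, 34.9], [-20.6, 45.4], [-18.5, 55.6], [-14.3, 65.2], [-8.2, 73.7], [-0.5, 80.8], [8.5, 86.0]] p [ 490.137 -251.093] c [ 530.925 -221.921] ang -144.4268806397087 Frad -6.826200568828193 Fccw -2.914479184184739 Fz 9.9904111545747 20.9
```

```bash
python3 steer.py '[[-7.8,7.0,0,0,0,0],[-14.0,15.4,0,0,0,0],[-18.3,24.9,0,0,0,0],[-20.5,35.1,0,0,0,0],[-20.6,45.6,0,0,0,0],[-18.5,55.8,0,0,0,0],[-14.3,65.4,0,0,0,0],[-8.2,73.9,0,0,0,0],[-0.4,80.9,0,0,0,0],[8.6,86.2,0,0,0,0]]'; python3 steer.py '[[0.2,0.1,0,0,0,0],[0.4,0.2,0,0,0,0],[0.4,0.2,0,0,0,0],[0.4,0.2,0,0,0,0]]'; for i in 1 2 3; do python3 - <<'E'
from h import *
bot.camera("scene")
E
python3 w.py 577 -242.1 12 1; done
python3 - <<'E'
from h import *
a=[cv2.resize(bot.camera(n)[y:y+150,x:x+w,::-1],None,fx=2.2,fy=2.2,interpolation=cv2.INTER_CUBIC) for n,x,y,w in(("scene",120,130,270),("top",165,120,80))]
cv2.imwrite("pics/s6.png",np.hstack(a))
E
```

```text
time_s: 21.9
position: [576.4, -243.1, 91.5]
tool_rot: [[0.001, 1.0, -0.0], [1.0, -0.001, -0.001], [-0.001, -0.0, -1.0]]
ft_force: [-0.4, -2.0, 9.2]
finger_gap: 17.7
finger_force: 25.0
time_s: 22.3
position: [576.8, -242.2, 91.5]
tool_rot: [[-0.0, 1.0, 0.0], [1.0, 0.0, 0.0], [0.0, 0.0, -1.0]]
ft_force: [2.7, -0.0, 9.0]
finger_gap: 17.1
finger_force: 25.0
[[9.9, 2.9]] p [ 576.767 -242.165] c [ 530.938 -221.926] ang -23.828127761531036 Frad 2.8419321545512584 Fccw 1.0419660708749197 Fz 8.326832035121523 22.35
[[9.9, 2.9]] p [ 576.815 -242.173] c [ 530.952 -221.931] ang -23.814501346287802 Frad 3.10266290713768 Fccw 0.981795884470375 Fz 9.551832760208635 22.4
[[9.9, 2.9]] p [ 576.772 -242.153] c [ 530.959 -221.934] ang -23.81399998243899 Frad 2.8940275831813045 Fccw 0.44472181445866127 Fz 9.00678349309996 22.45
```

View pics/s6.png

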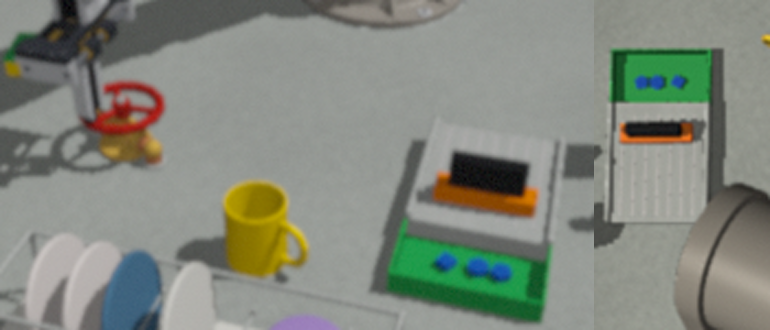

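The picture shows the scraper upright on the board (crop (487,185)), the three chips in the tray (445–500, 265), the mug in place and the crank still gripped. I'm handing the job in.

```bash
python3 -c "
from workcell import bot
print(bot.close_job())"
```

```text
the job is handed in; nothing more can be done
None
```

The job is handed in at about 22.5 s: all three chips are in the tray, the scraper stands upright on the board, and the valve was closed to its stop and reopened two full turns (to within about half a degree by the arm's position), with the crank still gripped.

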